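# Flip the orange batch flag over to green

### The arm

A 6-joint arm with a two-finger parallel gripper is mounted at the origin on the work surface. World frame = base frame: x ahead of the robot, y to its left, z up, the work surface at z = 0. Lengths are in m, angles in rad, forces in N, time in s.
With the tool pointing down it reaches from about 0.35 to 0.775 m from the base axis. Payload 7.3 kg.
Tool frame: the origin (TCP) lies at the very end of the fingers, on their centre line; the grasp point (between the pads) lies 19 mm behind it (bot.pinch_z is the z of the grasp point in the tool frame, in m); z points along the fingers, y is the direction in which the jaws open and shut (so a half turn about z gives the same grasp; the last joint's range is limited). The gripper opens to 92 mm and grips with 3 to 60 N. Pads are 19 mm wide; open, the fingers measure 130 mm over their backs; the gripper's body (75 mm by 190 mm) begins 47 mm behind the grasp point.
Start: joints at [1.098, 0.342, 1.524, -0, 1.275, -0.146], TCP at [0.169, 0.497, 0.227] pointing down, gripper open.
Joint ranges: [-2.53, 2.53], [-0.77, 2.02], [0.04, 2.7], [-1, 4.14], [0.28, 2.66], [-3.11, 3.11]. Speed limits (rad/s): [2.57, 2.57, 3.14, 3.14, 3.14, 3.14].

### API

Orientations are given as a 3x3 rotation matrix whose columns are the frame's x, y, z axes.
In Python, from bench import bot, cams gives the robot as it stands.
- The arm moves only by the shell command python3 -m pendant 'ROWS' [OPENING]. ROWS is JSON, a list of rows, each an object of numbers: "tx", "ty", "tz": the shift along the tool's x, y, z in units of 25 mm (1.0 is 25 mm); "spin": the turn about the tool's z in units of 10 degrees (1.0 is 10 degrees). In form: [{"tx": .., "ty": .., "tz": .., "spin": ..}, ...]. A call has 1 to 5 rows; each row is the pose to reach, as a shift and turn from the pose commanded when the call began, along the tool's axes at that moment; what a row does not reach only later rows make up. A row lasts 1/8 s, in which the tool goes at most 62.5 mm and 10.7 degrees, less where a joint would pass 70% of its speed; a pose out of reach is approached as far as the arm can. A call with a gripper value outside its range is refused whole. OPENING is the closure, from -1 (fully open) to 1 (shut), so that 0 is half open, set as the call begins (- or left out, the last holds). The fingers move at their own pace and stop on an object; the grip force is fixed at half the most. Time passes only in rows, so rows that repeat a pose let the fingers close. It gives the time, the measured TCP pose, the force and the opening at its end, in the units of the state.
- bot.sense(): the state, without advancing time (a new reading comes with each control period).
- cams.read_camera(name): name is "side" or "top" or "wrist"; returns a dict with "img" (420x560x3 uint8, blue, green, red), "K" (3x3 intrinsics, pixels), "pose" (4x4, takes a point from camera to world coordinates). Camera axes: x right, y up, looking along -z (the intrinsics and any distortion apply to the point x, -y, -z); pixel columns grow to the right and rows downward; lengths in m; the calibration is good to about 2 mm. A picture is of the moment at which its call begins. There is no depth.
- bot.sign_off(): hands the job in, once; it reports no verdict.
The state is a dict: "time": time; "qpos": joint angles; "dq": joint speeds; "joint_efforts": joint torques, N m; "tcp_pos": TCP position; "eef_rot": TCP orientation; "ft_force": force on the tool from outside, world axes, zero at the start; "moment": the same for the moment, N m; "finger_gap": finger opening in m.
Only numpy, scipy, OpenCV 4.12 (cv2) and the standard library are available. Lean on these libraries where they do the work, as an engineer would, in place of code of your own. Each camera call takes 0.05 s, during which the arm holds its last target. There are 200 camera calls.

### The job

Two batch flags stand on the herb counter: one still shows its orange face, the other already shows green. With a fingertip, without gripping it, gently push the orange flag all the way over its axle until it lies flat on the other side with its green face up, then take the hand away. Leave the other flag, the herb pan, the brass mortar and the jar as they are.

Things in the scene. Friction and masses are not known exactly. Their poses are not given: they have to be found in the camera images.
- stand_a: Fixed steel stand of the orange flag. Base plate 200 x 84 x 6 mm (long along its x); two cheeks at y = +-38 mm, 24 mm long, round tops 102 mm high, hold a level axle along y, straight above the origin, 90 mm up. Thin rest posts 87 mm high at x = +-45, y = +-26 mm. Origin: middle of the underside, z up. The flag starts on its -x side and must end on its +x side.
- flag_a (a joint): Flag to flip, on stand_a: plate 64 mm wide, 6 mm thick, reaching from the axle to a 10 mm thick black bead along its free edge, 80 mm from it, one face orange, one green. Rad: 0 = level on the stand's -x side, orange up (starts within 0.2 of it); pi/2 = upright, green face to -x; pi = level on the +x side, green up. Stops at 0 and pi. Stiff hinge, 0.06 N m friction: the 70 g flag stays where it is left.
- edge_a (a point): Middle of the black bead (10 mm thick, 64 mm long) along the free edge of flag_a, 80 mm from the axle, in the plate's mid plane. Below it, while the flag lies level, 79 mm of free space over the base plate: a tilted finger fits under it from outside and can lift it. The point's z axis points out of the orange face.
- stand_b: Stand of the other flag, same shape and axes as stand_a, fixed. Its flag lies on its +x side.
- flag_b (a joint): The flag that already shows green (starts within 0.2 rad of pi), on stand_b, to be left alone. Same shape and joint values as flag_a.
- pan: Bystander: loose shallow metal herb pan, round (170 mm across) with a pouring lip reaching 120 mm from the centre along its x axis, 34 mm high. Origin: centre of the round part, on the counter.
- mortar: Bystander: loose brass mortar, an open cup 84 mm across and 85 mm high, 0.8 kg. Origin: middle of its underside.
- jar: Bystander: loose closed amber jar with white cap, 60 mm across and 85 mm high. Origin: middle of its underside.

How it is judged:
By the outcome, as a careful person would: the job done as asked, in the order asked, and still so for the second after the job is handed in, with the robot touching nothing.
It also fails if it takes over 42 s, if anything falls off the work surface, if the arm or the gripper's body presses on something with over 40 N, if the wrist force passes 120 N, or if a joint passes its speed limit or range.

## Working session

There is one attempt and no reset: what is moved stays moved. The work goes in short steps, Python scripts to look and compute and a shell command to move; the robot and the scene stay as the last step left them, time stands still between calls to the robot, and variables do not carry over. Pictures are saved under pics/ and viewed, about 8 in all and at most 12, crops included, and the job is handed in when it is done.

```bash
ls; mkdir -p pics
python3 - <<'E'
from bench import bot,cams
import cv2,numpy as np,pickle
d={}
for n in("side","top"):
    r=cams.read_camera(n);d[n]=r;cv2.imwrite(f"pics/{n}0.png",r["img"]);print(n,r["K"].tolist(),r["pose"].round(4).tolist(),r.keys())
pickle.dump(d,open("d0.pkl","wb"))
s=bot.sense();print(s["time"],s["tcp_pos"],s["eef_rot"],s["finger_gap"])
E
```

```text
pics
side [[404.57349333547813, 0.0, 269.83238396292614], [0.0, 404.57349333547813, 216.01958366449944], [0.0, 0.0, 1.0]] [[-0.9854, 0.1091, -0.1305, 0.5039], [-0.1693, -0.5556, 0.8141, 0.764], [0.0163, 0.8243, 0.5659, 0.5802], [0.0, 0.0, 0.0, 1.0]] dict_keys(['img', 'K', 'pose'])
top [[423.5281627305423, 0.0, 271.7010831980138], [0.0, 423.5281627305423, 201.17301165418846], [0.0, 0.0, 1.0]] [[-0.0719, 0.9721, -0.2235, 0.3626], [-0.9974, -0.0691, 0.0203, 0.0789], [0.0043, 0.2244, 0.9745, 1.2153], [0.0, 0.0, 0.0, 1.0]] dict_keys(['img', 'K', 'pose'])
0.1 [0.16833947 0.49690819 0.22611308] [[-9.47066249e-01  3.21037546e-01 -6.42743438e-04]
 [ 3.21038118e-01  9.47065480e-01 -1.22642517e-03]
 [ 2.14991595e-04 -1.36785103e-03 -9.99999041e-01]] 0.09185835341521778
```

View pics/top0.png

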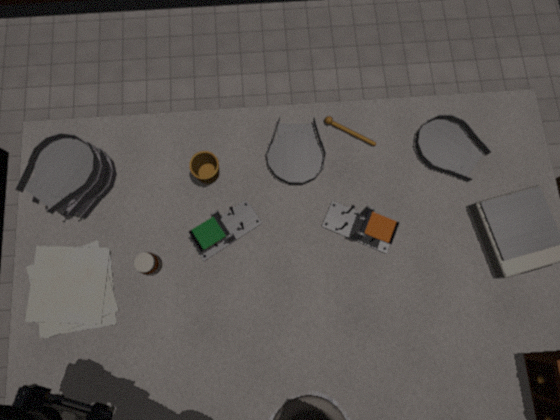

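View pics/side0.png

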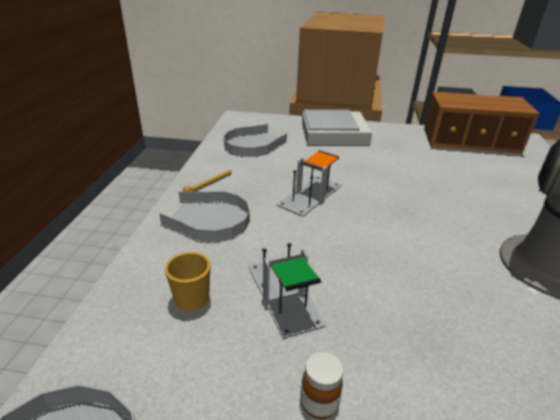

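The top view shows the orange flag at about (380,228) and its stand running (325,210)–(392,245). The pan is at (295,155), and the green flag is at (208,233). The orange flag lies toward world -y, so stand_a's +x points to about +y. Next I'll measure it.

```bash
cat > h.py <<'E'
import cv2,numpy as np,pickle
def ray(r,uv):
    K=r["K"];P=r["pose"];p=np.linalg.inv(K)@[uv[0],uv[1],1.]
    return P[:3,3],P[:3,:3]@(p*[1,-1,-1])
def onz(r,uv,z):
    o,d=ray(r,uv);return o+d*(z-o[2])/d[2]
def tri(rs,uvs):
    A=0;b=0
    for r,uv in zip(rs,uvs):
        o,d=ray(r,uv);d=d/np.linalg.norm(d);M=np.eye(3)-np.outer(d,d);A=A+M;b=b+M@o
    return np.linalg.solve(A,b)
def proj(r,X):
    P=r["pose"];c=P[:3,:3].T@(np.array(X)-P[:3,3]);c=c*[1,-1,-1];u=r["K"]@c;return u[:2]/u[2]
def blob(r,lo,hi):
    m=cv2.inRange(cv2.cvtColor(r["img"],cv2.COLOR_BGR2HSV),lo,hi)
    n,l,s,c=cv2.connectedComponentsWithStats(m)
    k=1+np.argmax(s[1:,4]);return (l==k).astype(np.uint8),c[k],s[k]
E
python3 - <<'E'
from h import *
d=pickle.load(open("d0.pkl","rb"));t,s=d["top"],d["side"]
box={"top":(300,190,110,75),"side":(265,140,90,80)}
q={}
for n in d:
    x,y,w,h=box[n];im=d[n]["img"].copy();m=np.zeros(im.shape[:2],np.uint8);m[y:y+h,x:x+w]=1
    r=dict(d[n],img=im*m[...,None])
    b,c,st=blob(r,(3,150,90),(18,255,255));cn=max(cv2.findContours(b,0,1)[0],key=len)
    R=cv2.boxPoints(cv2.minAreaRect(cn));q[n]=c;print(n,c,st,R.round(1).tolist())
    cv2.imwrite(f"pics/c_{n}.png",cv2.resize(im[y:y+h,x:x+w],None,fx=7,fy=7,interpolation=2))
    if n=="top":print("corners z.095",[onz(t,p,.097).round(4).tolist() for p in R])
print("centroid",tri([t,s],[q["top"],q["side"]]))
E
cd pics; python3 -c "
import cv2,numpy as np
a=cv2.imread('c_top.png');b=cv2.imread('c_side.png');a=cv2.resize(a,(440*1,300));b=cv2.resize(b,(338,300));cv2.imwrite('cc.png',cv2.convertScaleAbs(np.hstack([a,b]),alpha=1.5))"
```

```text
side [321.14473684 159.03947368] [306 151  32  16 304] [[305.5, 161.5], [310.1000061035156, 147.6999969482422], [337.1000061035156, 156.6999969482422], [332.5, 170.5]]
top [379.87607573 227.00344234] [365 212  31  30 581] [[363.70001220703125, 232.6999969482422], [372.1000061035156, 211.6999969482422], [396.3999938964844, 221.39999389648438], [388.0, 242.39999389648438]]
corners z.095 [[0.5156, -0.1829, 0.097], [0.5709, -0.2125, 0.097], [0.5398, -0.2743, 0.097], [0.4851, -0.2442, 0.097]]
centroid [ 0.52739581 -0.22867413  0.09389414]
```

View pics/cc.png

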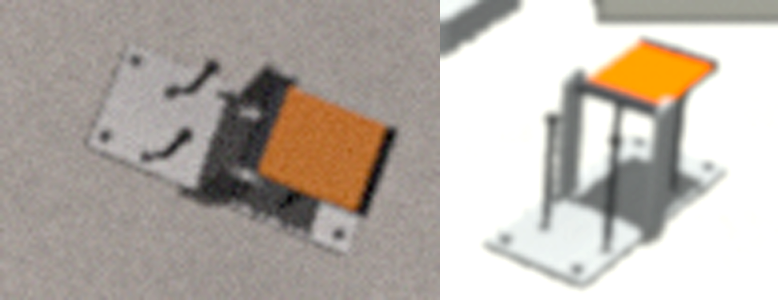

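```bash
cat >> h.py <<'E'
def plan(target,yaw=None):
    from bench import bot
    s=bot.sense();R=s["eef_rot"];d=R.T@(np.array(target)-s["tcp_pos"])/.025
    print("t",s["time"],"tcp",s["tcp_pos"].round(4),"units",d.round(2),"spin",None if yaw is None else ((np.degrees(np.arctan2(R[1,0],R[0,0]))-yaw+180)%360-180)/10)
E
python3 - <<'E'
from h import *
d=pickle.load(open("d0.pkl","rb"));t=d["top"]
im=t["img"]
c=[onz(t,p,.006)[:2] for p in [(332.5,201),(322,225.5),(386,253)]]
print(np.round(c,4)); e=c[1]-c[2];print("len",np.linalg.norm(e),np.linalg.norm(c[0]-c[1]),"yaw",np.degrees(np.arctan2(e[1],e[0])),"ctr",(c[0]+c[2])/2)
g=c[0]-c[1];print("yaw w",np.degrees(np.arctan2(g[1],g[0]))+90)
for p in [(300+395/4,190+128/4),(300+367/4,190+213/4)]:print("bead end",onz(t,p,.09))
plan([.45,.1,.2265],61)
E
```

```text
[[ 0.6278 -0.1241]
 [ 0.5575 -0.0862]
 [ 0.4654 -0.2606]]
len 0.19723181131778889 0.07980677600470248 yaw 62.16065353587774 ctr [ 0.54660281 -0.19237475]
yaw w 61.65427300883742
bead end [ 0.53876807 -0.28247088  0.09      ]
bead end [ 0.48297842 -0.25580657  0.09      ]
t 0.1 tcp [0.1683 0.4969 0.2261] units [-15.77 -11.42  -0.  ] spin 10.027428209284835
```

```bash
python3 -m pendant '[{"tx":-8,"ty":-5.7,"tz":0,"spin":4.95},{"tx":-8,"ty":-5.7,"tz":0,"spin":4.95},{"tx":-8,"ty":-5.7,"tz":0,"spin":4.95},{"tx":-8,"ty":-5.7,"tz":0,"spin":4.95},{"tx":-8,"ty":-5.7,"tz":0,"spin":4.95}]' 1; python3 -c "
from h import *
plan([.45,.1,.2265],62.2)"
```

```text
time: 0.72
tcp_pos: [0.3142, 0.2951, 0.2266]
eef_rot: [[-0.361, 0.933, 0.0], [0.933, 0.361, -0.001], [-0.001, -0.0, -1.0]]
ft_force: [0.1, -0.2, -0.2]
finger_gap: 0.0466
t 0.725 tcp [0.3142 0.2951 0.2266] units [-9.24  2.25  0.01] spin 4.896383692759059
```

```bash
python3 -m pendant '[{"tx":-9.2,"ty":2.2,"tz":0,"spin":4.9},{"tx":-9.2,"ty":2.2,"tz":0,"spin":4.9},{"tx":-9.2,"ty":2.2,"tz":0,"spin":4.9},{"tx":-9.2,"ty":2.2,"tz":0,"spin":4.9},{"tx":-9.2,"ty":2.2,"tz":0,"spin":4.9}]'; python3 -c "
from h import *
plan([.488,-.303,.2265],62.2)"
```

```text
time: 1.35
tcp_pos: [0.4501, 0.1021, 0.2262]
eef_rot: [[0.466, 0.885, -0.0], [0.885, -0.466, -0.001], [-0.001, -0.0, -1.0]]
ft_force: [-0.8, 0.5, -0.9]
finger_gap: 0.0008
t 1.35 tcp [0.4501 0.1021 0.2262] units [-1.363e+01  8.890e+00 -1.000e-02] spin 0.005391852766052807
```

```bash
python3 -m pendant '[{"tx":-9,"ty":5.9},{"tx":-9,"ty":5.9},{"tx":-9,"ty":5.9},{"tx":-9,"ty":5.9},{"tx":-9,"ty":5.9}]'; python3 -c "
from h import *
plan([.488,-.303,.08],62.2)"
```

```text
t 1.35 tcp [0.4501 0.1021 0.2262] units [-13.63   8.89   5.85] spin 0.005391852766052807schema error: expected keys tx, ty, tz, spin
```

```bash
python3 -m pendant '[{"tx":-9,"ty":5.9,"tz":0,"spin":0},{"tx":-9,"ty":5.9,"tz":0,"spin":0},{"tx":-9,"ty":5.9,"tz":0,"spin":0},{"tx":-9,"ty":5.9,"tz":0,"spin":0},{"tx":-9,"ty":5.9,"tz":0,"spin":0}]'; python3 -m pendant '[{"tx":-4.6,"ty":3,"tz":0,"spin":0},{"tx":-4.6,"ty":3,"tz":0,"spin":0},{"tx":-4.6,"ty":3,"tz":0,"spin":0},{"tx":-4.6,"ty":3,"tz":0,"spin":0}]';python3 -c "
from h import *
plan([.488,-.303,.078],62.2)"
```

```text
time: 1.98
tcp_pos: [0.4765, -0.1658, 0.2261]
eef_rot: [[0.461, 0.887, -0.001], [0.887, -0.461, -0.0], [-0.0, -0.001, -1.0]]
ft_force: [0.2, 0.9, -0.4]
finger_gap: 0.0005
time: 2.48
tcp_pos: [0.4907, -0.2987, 0.226]
eef_rot: [[0.458, 0.889, -0.001], [0.889, -0.458, 0.002], [0.001, -0.002, -1.0]]
ft_force: [0.3, 0.4, -0.4]
finger_gap: 0.0007
t 2.475 tcp [ 0.4907 -0.2987  0.226 ] units [-0.21 -0.01  5.92] spin 0.05391282810926441
```

```bash
python3 -m pendant '[{"tx":-0.3,"ty":0,"tz":2.5,"spin":0},{"tx":-0.3,"ty":0,"tz":4.5,"spin":0},{"tx":-0.3,"ty":0,"tz":5.8,"spin":0},{"tx":-0.3,"ty":0,"tz":5.8,"spin":0},{"tx":-0.3,"ty":0,"tz":5.8,"spin":0}]'
cat >> h.py <<'E'
def look(name):
    from bench import cams
    o=[]
    for n,(x,y,w,h) in {"side":(255,70,100,150),"top":(290,170,130,95)}.items():
        r=cams.read_camera(n);o.append(cv2.resize(r["img"][y:y+h,x:x+w],(int(w*450/h) if n=="side" else 490,450),interpolation=2))
    cv2.imwrite(f"pics/{name}.png",cv2.convertScaleAbs(np.hstack(o),alpha=1.4))
S=np.array([.5466,-.1924,0]);ux=np.array([.466,.885,0])
def st():
    from bench import bot
    s=bot.sense();p=s["tcp_pos"]-S;print("t",s["time"],"stand x %.4f y %.4f z %.4f"%(p@ux,p@[-ux[1],ux[0],0],p[2]),"F along x %.1f y %.1f z %.1f"%(s["ft_force"]@ux,s["ft_force"]@[-ux[1],ux[0],0],s["ft_force"][2]))
E
python3 -c "
from h import *
st();look('a')"
```

```text
time: 3.1
tcp_pos: [0.4885, -0.3053, 0.0834]
eef_rot: [[0.456, 0.89, 0.002], [0.89, -0.456, -0.001], [-0.0, 0.002, -1.0]]
ft_force: [-0.3, 0.0, 0.5]
finger_gap: 0.0007
t 3.1 stand x -0.1270 y -0.0012 z 0.0834 F along x -0.1 y 0.3 z 0.5
```

View pics/a.png

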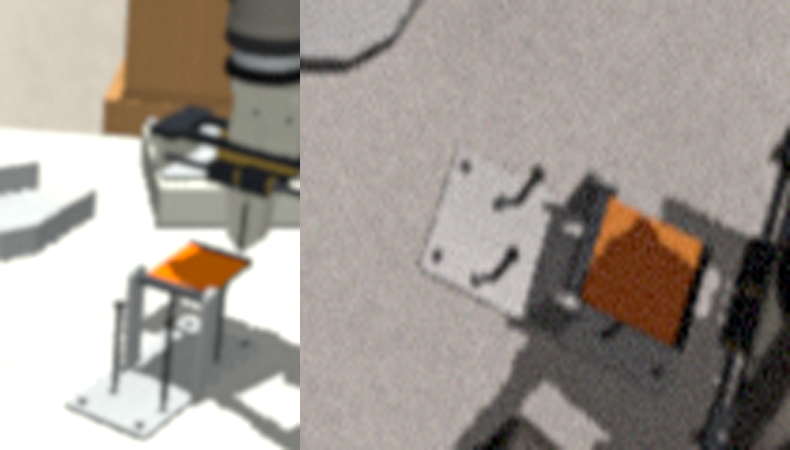

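The finger stands outside the bead and lines up with the middle of the flag. I'll creep in.

```bash
python3 -m pendant '[{"tx":0.5,"ty":0,"tz":0.4,"spin":0.05},{"tx":1.0,"ty":0,"tz":0.4,"spin":0.05},{"tx":1.1,"ty":0,"tz":0.4,"spin":0.05}]';python3 -c "
from h import *
st()"; python3 -m pendant '[{"tx":0.1,"ty":0,"tz":0,"spin":0},{"tx":0.2,"ty":0,"tz":0,"spin":0},{"tx":0.2,"ty":0,"tz":0,"spin":0}]';python3 -c "
from h import *
st()"
```

```text
time: 3.58
tcp_pos: [0.5006, -0.2802, 0.0717]
eef_rot: [[0.464, 0.886, -0.0], [0.886, -0.464, 0.0], [0.0, -0.0, -1.0]]
ft_force: [0.0, 0.5, -1.4]
finger_gap: 0.0004
t 3.575 stand x -0.0991 y -0.0002 z 0.0717 F along x 0.4 y 0.2 z -1.4
time: 3.95
tcp_pos: [0.5024, -0.2771, 0.0718]
eef_rot: [[0.465, 0.885, 0.0], [0.885, -0.465, -0.0], [-0.0, 0.0, -1.0]]
ft_force: [0.3, 0.2, -0.6]
finger_gap: 0.0004
t 3.95 stand x -0.0956 y -0.0004 z 0.0718 F along x 0.3 y -0.2 z -0.6
```

```bash
for i in 1; do python3 -m pendant '[{"tx":0.1,"ty":0,"tz":0,"spin":0},{"tx":0.1,"ty":0,"tz":0,"spin":0}]';done;python3 -c "
from h import *
st()"; python3 -m pendant '[{"tx":0.1,"ty":0,"tz":0,"spin":0},{"tx":0.1,"ty":0,"tz":0,"spin":0}]';python3 -c "
from h import *
st()"
```

```text
time: 4.2
tcp_pos: [0.5026, -0.2768, 0.0718]
eef_rot: [[0.465, 0.885, -0.001], [0.885, -0.465, -0.003], [-0.003, 0.0, -1.0]]
ft_force: [-4.8, -7.8, 0.8]
finger_gap: 0.0005
t 4.2 stand x -0.0952 y -0.0004 z 0.0718 F along x -9.2 y 0.6 z 0.8
time: 4.45
tcp_pos: [0.5027, -0.2767, 0.0719]
eef_rot: [[0.465, 0.885, -0.003], [0.885, -0.465, -0.006], [-0.006, 0.0, -1.0]]
ft_force: [-10.4, -16.1, 0.9]
finger_gap: 0.0004
t 4.45 stand x -0.0950 y -0.0004 z 0.0719 F along x -19.1 y 1.7 z 0.9
```

Contact is at stand x = -95 mm, as predicted. Now I'll stroke upward so friction lifts the bead.

```bash
python3 -m pendant '[{"tx":0,"ty":0,"tz":-0.2,"spin":0},{"tx":0,"ty":0,"tz":-0.4,"spin":0},{"tx":0.05,"ty":0,"tz":-0.6,"spin":0},{"tx":0.1,"ty":0,"tz":-0.8,"spin":0},{"tx":0.1,"ty":0,"tz":-0.8,"spin":0}]';python3 -c "
from h import *
st();look('b')"
```

```text
time: 5.08
tcp_pos: [0.5044, -0.2736, 0.0927]
eef_rot: [[0.465, 0.885, -0.002], [0.885, -0.465, -0.005], [-0.005, 0.001, -1.0]]
ft_force: [-9.7, -11.3, 4.5]
finger_gap: 0.0003
t 5.075 stand x -0.0916 y -0.0005 z 0.0927 F along x -14.5 y 3.3 z 4.5
```

View pics/b.png

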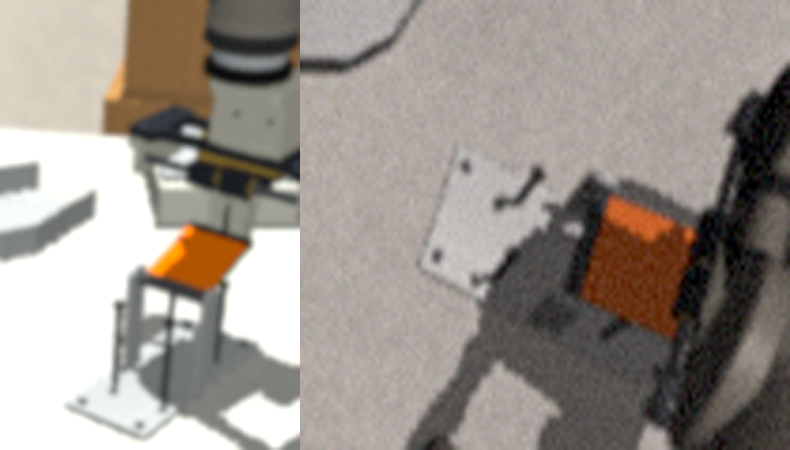

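The flag is up at about 0.28 rad and the orange face is visibly tilted. I'll follow the arc.

```bash
python3 -m pendant '[{"tx":0.1,"ty":0,"tz":-0.3,"spin":0},{"tx":0.24,"ty":0,"tz":-0.6,"spin":0},{"tx":0.42,"ty":0,"tz":-0.9,"spin":0},{"tx":0.63,"ty":0,"tz":-1.18,"spin":0},{"tx":0.63,"ty":0,"tz":-1.18,"spin":0}]';python3 -c "
from h import *
st();look('c')"
```

```text
time: 5.8
tcp_pos: [0.5129, -0.2589, 0.123]
eef_rot: [[0.466, 0.885, 0.001], [0.885, -0.466, -0.005], [-0.004, 0.003, -1.0]]
ft_force: [-4.3, -7.1, 6.2]
finger_gap: 0.0007
t 5.8 stand x -0.0746 y -0.0012 z 0.1230 F along x -8.3 y 0.5 z 6.2
```

View pics/c.png

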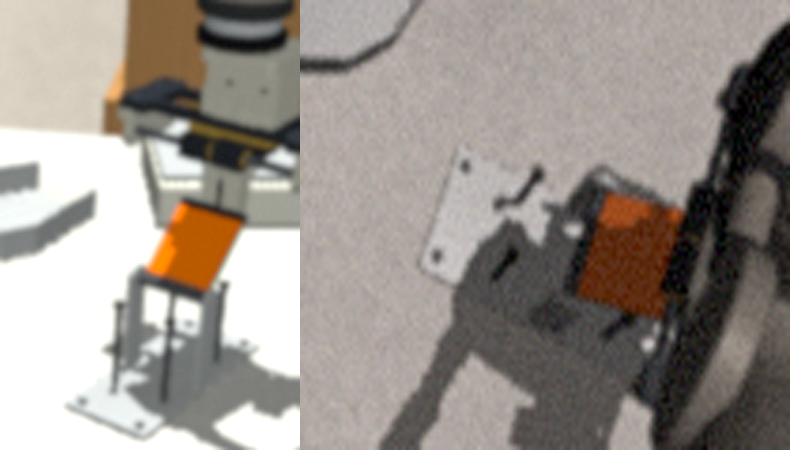

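The flag is at about 0.72 rad and still in contact. I'll go on to upright.

```bash
python3 -m pendant '[{"tx":0.29,"ty":0,"tz":-0.28,"spin":0},{"tx":0.5,"ty":0,"tz":-0.44,"spin":0},{"tx":0.75,"ty":0,"tz":-0.6,"spin":0},{"tx":1.0,"ty":0,"tz":-0.74,"spin":0},{"tx":1.23,"ty":0,"tz":-0.87,"spin":0}]';python3 -c "
from h import *
st()"; python3 -m pendant '[{"tx":0.3,"ty":0,"tz":-0.1,"spin":0},{"tx":0.6,"ty":0,"tz":-0.16,"spin":0},{"tx":0.9,"ty":0,"tz":-0.2,"spin":0},{"tx":1.15,"ty":0,"tz":-0.21,"spin":0},{"tx":1.15,"ty":0,"tz":-0.21,"spin":0}]';python3 -c "
from h import *
st();look('d')"
```

```text
time: 6.52
tcp_pos: [0.5276, -0.2283, 0.1427]
eef_rot: [[0.465, 0.885, -0.001], [0.885, -0.465, 0.001], [0.001, -0.001, -1.0]]
ft_force: [0.0, -0.9, -0.7]
finger_gap: 0.0002
t 6.525 stand x -0.0407 y 0.0001 z 0.1427 F along x -0.8 y -0.5 z -0.7
time: 7.15
tcp_pos: [0.5412, -0.2032, 0.1481]
eef_rot: [[0.465, 0.885, 0.0], [0.885, -0.465, 0.0], [0.0, 0.0, -1.0]]
ft_force: [-0.8, 0.2, 0.4]
finger_gap: 0.0002
t 7.15 stand x -0.0121 y -0.0002 z 0.1481 F along x -0.2 y 0.8 z 0.4
```

View pics/d.png

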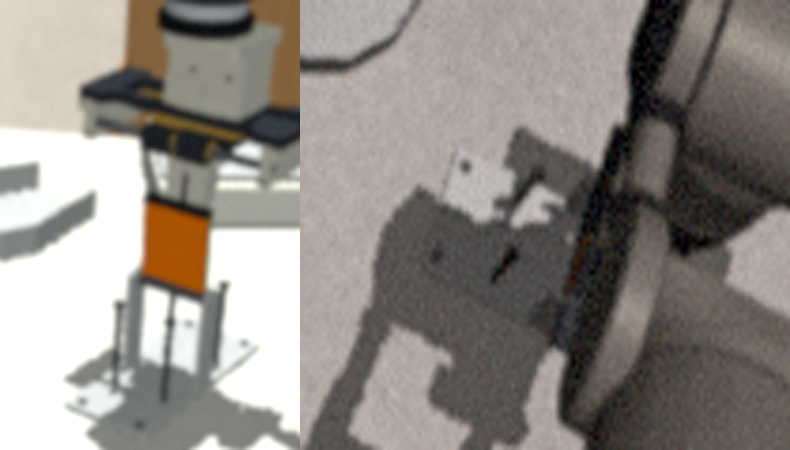

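The flag is now upright. The side view shows the orange face vertical at (178,245), with the finger behind it. I'll push the tip down the green side along an arc.

```bash
python3 -m pendant '[{"tx":0.51,"ty":0,"tz":0.03,"spin":0},{"tx":0.96,"ty":0,"tz":0.16,"spin":0},{"tx":1.37,"ty":0,"tz":0.37,"spin":0},{"tx":1.73,"ty":0,"tz":0.66,"spin":0},{"tx":1.73,"ty":0,"tz":0.66,"spin":0}]';python3 -c "
from h import *
st();look('e')"
```

```text
time: 7.88
tcp_pos: [0.5609, -0.1644, 0.1308]
eef_rot: [[0.464, 0.886, -0.001], [0.886, -0.464, 0.001], [0.0, -0.002, -1.0]]
ft_force: [-1.0, 0.1, 0.2]
finger_gap: 0.0003
t 7.875 stand x 0.0315 y 0.0004 z 0.1308 F along x -0.4 y 0.9 z 0.2
```

View pics/e.png

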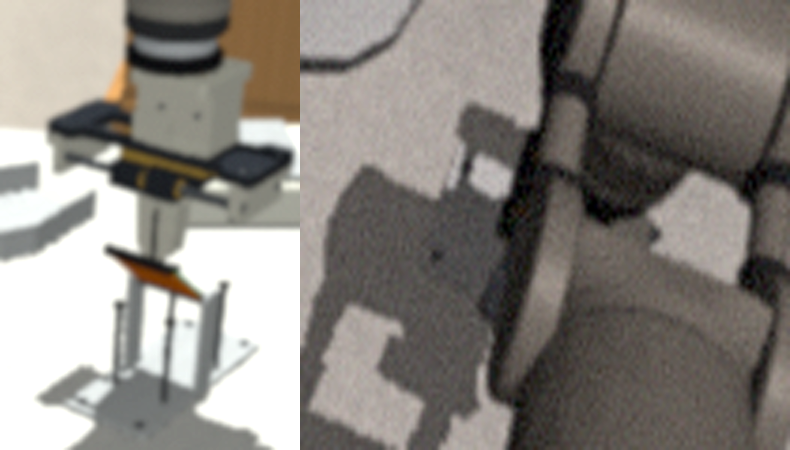

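```bash
python3 -m pendant '[{"tx":0.29,"ty":0,"tz":0.33,"spin":0},{"tx":0.5,"ty":0,"tz":0.74,"spin":0},{"tx":0.64,"ty":0,"tz":1.15,"spin":0},{"tx":0.68,"ty":0,"tz":1.4,"spin":0},{"tx":0.68,"ty":0,"tz":1.4,"spin":0}]';python3 -c "
from h import *
st()"; python3 -m pendant '[{"tx":0,"ty":0,"tz":0.1,"spin":0},{"tx":0,"ty":0,"tz":0.1,"spin":0}]';python3 -c "
from h import *
st()"
```

```text
time: 8.6
tcp_pos: [0.5685, -0.1502, 0.0959]
eef_rot: [[0.465, 0.885, -0.002], [0.885, -0.465, 0.001], [-0.0, -0.002, -1.0]]
ft_force: [0.1, 0.2, -0.5]
finger_gap: 0.0004
t 8.6 stand x 0.0476 y 0.0003 z 0.0959 F along x 0.2 y 0.0 z -0.5
time: 8.85
tcp_pos: [0.5689, -0.1505, 0.0943]
eef_rot: [[0.465, 0.885, 0.0], [0.885, -0.465, 0.0], [0.0, 0.0, -1.0]]
ft_force: [0.6, 0.0, 0.6]
finger_gap: 0.0002
t 8.85 stand x 0.0474 y -0.0002 z 0.0943 F along x 0.3 y -0.6 z 0.6
```

```bash
python3 -m pendant '[{"tx":0,"ty":0,"tz":0.1,"spin":0},{"tx":0,"ty":0,"tz":0.1,"spin":0}]';python3 -c "
from h import *
st()"; python3 -m pendant '[{"tx":0,"ty":0,"tz":0.06,"spin":0},{"tx":0,"ty":0,"tz":0.06,"spin":0}]';python3 -c "
from h import *
st()"
```

```text
time: 9.1
tcp_pos: [0.5692, -0.1506, 0.0931]
eef_rot: [[0.465, 0.885, 0.001], [0.885, -0.465, -0.001], [0.0, 0.001, -1.0]]
ft_force: [-2.8, 0.1, 9.3]
finger_gap: 0.0003
t 9.1 stand x 0.0475 y -0.0005 z 0.0931 F along x -1.2 y 2.5 z 9.3
time: 9.35
tcp_pos: [0.5692, -0.1506, 0.0929]
eef_rot: [[0.465, 0.885, 0.002], [0.885, -0.465, -0.001], [0.0, 0.002, -1.0]]
ft_force: [-6.2, 2.1, 17.0]
finger_gap: 0.0005
t 9.35 stand x 0.0475 y -0.0006 z 0.0929 F along x -1.1 y 6.5 z 17.0
```

The tip has stopped at z = 93 mm, which is exactly where a level flag's face should be, so the flag is on its stop. I'll lift away and retreat.

```bash
python3 -m pendant '[{"tx":0,"ty":0,"tz":-0.4,"spin":0},{"tx":0,"ty":0,"tz":-2,"spin":0},{"tx":0,"ty":0,"tz":-4,"spin":0},{"tx":0,"ty":0,"tz":-6,"spin":0},{"tx":0,"ty":0,"tz":-6,"spin":0}]'; python3 -m pendant '[{"tx":-2,"ty":2,"tz":0,"spin":0},{"tx":-4,"ty":4,"tz":0,"spin":0},{"tx":-6,"ty":6,"tz":0,"spin":0},{"tx":-8,"ty":6,"tz":0,"spin":0},{"tx":-8,"ty":6,"tz":0,"spin":0}]'
python3 - <<'E'
from h import *
from bench import cams
st()
t=cams.read_camera("top");s=cams.read_camera("side");d=pickle.load(open("d0.pkl","rb"))
cv2.imwrite("pics/f.png",cv2.convertScaleAbs(np.vstack([np.hstack([cv2.resize(x["img"],(400,300)) for x in (t,s)]),np.hstack([cv2.resize(x["img"],(400,300)) for x in (d["top"],d["side"])])]),alpha=1.3))
E
```

```text
time: 9.98
tcp_pos: [0.5708, -0.1512, 0.245]
eef_rot: [[0.465, 0.885, 0.009], [0.885, -0.465, -0.003], [0.001, 0.009, -1.0]]
ft_force: [0.7, 0.3, -0.1]
finger_gap: 0.0005
time: 10.6
tcp_pos: [0.6063, -0.4017, 0.2372]
eef_rot: [[0.47, 0.883, -0.003], [0.883, -0.47, 0.001], [-0.0, -0.003, -1.0]]
ft_force: [0.7, 0.4, 0.8]
finger_gap: 0.0008
t 10.6 stand x -0.1574 y -0.1504 z 0.2372 F along x 0.6 y -0.5 z 0.8
```

View pics/f.png

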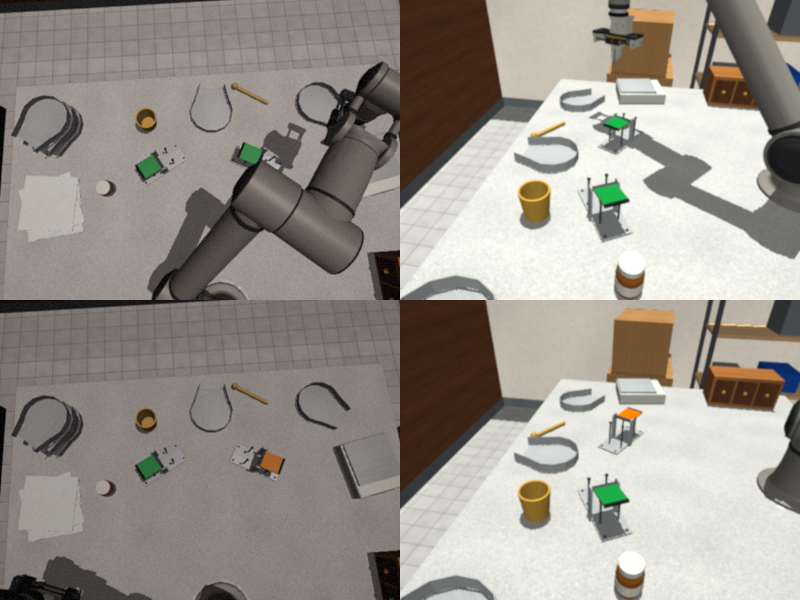

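The flag now lies flat on its +x side with green up, at (617,123) in the side view. The other flag, pan, mortar and jar look the same as in the first pictures, and the hand is clear of everything.

```bash
python3 -c "
from bench import bot
print(bot.sign_off())"
```

```text
the job is handed in; nothing more can be done
None
```

The orange flag is flipped: it now lies flat on the far (+x) side of its stand with the green face up. I handed the job in at about 10.7 s.

- **How:** The moves can't tilt the tool, so instead of reaching under the bead I pressed the closed fingertips against it from outside. An upward stroke then raised the flag by friction, with no gripping. I carried it along its arc past upright and pressed it down onto the stop.
- **Force:** The highest wrist force I read was about 19 N, well under the limit.
- **Flag position:** The fingertip stopped at z = 93 mm with about 17 N, which is the height of a level flag's face. I did not measure the flag's angle again after letting go, but it looks flat in the last pictures.
- **Other items:** By eye, the other flag, the pan, the mortar and the jar look the same in the first and last pictures. I did not measure their positions.
- **Hand:** It is about 0.24 m up, well clear, with the wrist force near zero.
- **Failed command:** One move command was refused for missing keys. It moved nothing, and I resent it correctly.

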